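Fit the splined valve lever and close the valve

ROBOT

A 6-joint arm with a two-finger parallel gripper is mounted at the origin on the work surface. World frame = base frame: x ahead of the robot, y to its left, z up, the work surface at z = 0. Lengths are in m, angles in rad, forces in N, time in s.
With the tool pointing down it reaches from about 0.425 to 0.95 m from the base axis. Payload 3.5 kg.
Tool frame: the origin (TCP) lies midway between the tips of the shut fingers; the grasp point (between the pads) lies 19 mm behind it; z points along the fingers, y is the line along which they close (so a half turn about z gives the same grasp; the last joint's range is limited). The gripper opens to 85 mm and grips with 20 to 120 N. Pads are 22 mm wide; open, the fingers measure 114 mm over their backs; the gripper's body (76 mm by 85 mm) begins 54 mm behind the grasp point. The pads swing forward as they close: fully open they stand 13 mm farther back than shut.
Start: joints at [-1.335, 0.286, 1.577, -0, 1.279, -0.15], TCP at [0.254, -0.625, 0.211] pointing down, gripper open.
Joint ranges: [-2.77, 2.77], [-0.9, 2.22], [0.21, 2.48], [-1.53, 4.67], [0.24, 2.81], [-2.84, 2.84]. Speed limits (rad/s): [2.79, 2.79, 3.14, 3.14, 3.14, 3.14].

INTERFACE

Orientations are given as a unit quaternion [x, y, z, w].
In Python, from plant import ctrl gives the robot as it stands.
- The arm moves only by the tool arm_command, never from a script. Its argument "steps" is one flat list of numbers, 5 for each row, row after row: the opening in per cent of the stroke, from 0 (shut) to 100 (fully open), then the shift along the tool's x, y, z each as a share of 25 mm, from -1 to 1, then the turn about the tool's z as a share of 0.1 rad, from -1 to 1. In form: [grip, tx, ty, tz, spin, grip, tx, ty, tz, spin, ...]. A call has 1 to 8 rows; each row shifts and turns the commanded pose from where the row before left it, along the tool's axes as they then stand; what a row does not reach is not made up. A row lasts 1/12 s, in which the tool goes at most 41.7 mm and 7.16 degrees, less where a joint would pass 70% of its speed; a pose out of reach is approached as far as the arm can. A call with a number of a shift or a turn outside -1 to 1 is refused whole. A call with a gripper value outside its range is refused whole. The fingers move at their own pace and stop on an object; "squeeze" is the grip in N (left out, the last holds). Time passes only in rows, so rows that do not move let the fingers close. It gives the time, the measured TCP pose, the force, the opening and the grip force at its end, in the units of the state.
- ctrl.get_state(): the state, without advancing time (a new reading comes with each control period).
- ctrl.read_camera(name): name is "side" or "top" or "wrist"; returns the picture (420x560x3 uint8, red, green, blue); there is no depth.
- ctrl.camera_model(name): a dict with "intrinsics" (3x3 intrinsics, pixels), "rvec" (rotation vector, rad) and "tvec" (3), from world to camera coordinates, as OpenCV has them. Camera axes: x right, y down, z forward; pixel columns grow to the right and rows downward; lengths in m; the calibration is good to about 2 mm. A picture is of the moment at which its call begins: read the wrist's pose just before it. camera_model takes no time and is no camera call; for the wrist camera it gives the pose at the moment of the call.
- ctrl.sign_off(): hands the job in; it is judged then, once.
The state is a dict: "time": time; "qpos": joint angles; "dq": joint speeds; "joint_efforts": joint torques, N m; "eef_pos": TCP position; "tcp_rot": TCP orientation; "contact_force": force on the tool from outside, world axes, zero at the start; "wrist_torque": the same for the moment, N m; "opening": opening from 0.0 (shut) to 1.0 (fully open); "finger_force": force on a finger pad.
Only numpy, scipy, OpenCV 4.12 (cv2) and the standard library are available. Lean on these libraries where they do the work, as an engineer would, in place of code of your own. Each camera call takes 0.05 s, during which the arm holds its last target. There are 200 camera calls.

TASK

Take the red-gripped lever, turn it so that it points at the red mark on the valve's flange, and work it gently down over the splined spindle until its hub sits fully home; the spindle's teeth may stand as much as 35 degrees either side of that mark, so turn the lever and feel for them, and never force them. Then swing the lever clockwise (seen from above) on the spindle until it points at the green mark, let go, and leave the other things on the bench where they are.

Things in the scene. Friction and masses are not known exactly. Their poses are not given: they have to be found in the camera images.
- lever: The lever to fit: aluminium, red round grip, 0.22 to 0.37 kg. Lies flat, bore upright. Origin: bore centre at the hub's underside; x along the arm to the grip, z up. Hexagonal hub, 46 mm across flats, 30 mm tall; two flats (26 mm wide) face +y and -y: grasp those. Arm 16 mm wide, 10 mm thick, to 79 mm from the origin; then the grip, 18 mm thick, to 135 mm. One flat underside
- bore_top (a point): Centre of the red lever's bore at the hub's top, 30 mm over its underside. The bore goes right through: 4 inward ridges 10 mm wide, at 0, 90, 180 and 270 degrees from the lever's x, leave a circle 28 mm across free; between them are 4 grooves that reach a radius of 19 mm
- lever_tip (a point): Point on the centre line of the lever's red grip, 110 mm from the bore centre along the lever's x, 9 mm above its underside
- valve: Flanged steel valve head, bolted down. Origin: on the spindle axis at the bench top; z up; x points to the green mark (valve closed); the red mark lies 50 degrees counter-clockwise from it, seen from above. Flange 150 mm across, 14 mm high; barrel 72 mm across, up to 45 mm
- seat (a point): On the spindle axis, 50 mm up: top of the spindle's shoulder (42 mm across), on which the lever's underside sits when home. The spindle turns stiffly (0.2 N m) and stays where left, with no stop or click at the green mark
- teeth_top (a point): On the spindle axis, 72 mm up: top of the spindle's 4 teeth (11.6 mm wide, to a radius of 17 mm, from the seat to here). Core 26 mm across up to 74 mm, then a cone narrowing to 14 mm across at 84 mm. The hub has 1 mm of play round the core and turns 2 to 3 degrees either way on the teeth; off centre it sticks on its way down until turned a little. Over 60 N from lever to valve is forcing
- red_mark (a point): Red paint mark on the flange, 56 mm from the axis. The teeth's own angle is not measured: the lever goes on with its arm somewhere within 35 degrees either side of this mark (it would also go on every 90 degrees from there, which is wrong)
- green_mark (a point): Green paint mark on the flange, 56 mm from the axis: where the lever's arm points, within about 8 degrees, when the valve is closed
- blue_lever: A lookalike with a blue grip and a square bore, 125 mm long from the bore centre; hub as the red one's. Leave it. Origin and axes as the red lever's
- seal_ring: Steel ring, 60 mm across, 14 mm high; bystander, origin under its centre
- sleeve: Steel sleeve, 52 mm across, 55 mm high; bystander, origin under its centre
- gland: Steel seal gland, 90 mm across, 36 mm high; bystander, origin under its centre
- carton: Cardboard carton 80 x 110 x 60 mm; bystander, origin under its centre
- spray: White bottle, 40 mm across, 110 mm high; bystander, origin under its centre
- driver: Screwdriver with a yellow handle, lying; bystander
Mind the look-alikes: they are no part of the job. What is shaped like the lever but purple is not meant.

How it is judged:
By the outcome, as a careful person would: the job done as asked, in the order asked, and still so for the second after the job is handed in, with the robot touching nothing.
It also fails if it takes over 72 s, if anything falls off the work surface, if the arm or the gripper's body presses on something with over 40 N, if the wrist force passes 120 N, or if a joint passes its speed limit or range.

## Working session

There is one attempt and no reset: what is moved stays moved. The work goes in short steps, Python scripts to look and compute and a tool call to move; the robot and the scene stay as the last step left them, time stands still between calls to the robot, and variables do not carry over. Pictures are saved under pics/ and viewed, at most 10 in all, crops included, and the job is handed in when it is done.

Besides the shell and the picture viewer there is one more tool, called after "Call:" by a JSON object that holds its "fn" and its "kwargs". arm_command: Moves the arm, as the interface text tells. Its arguments: {"type":"object","properties":{"steps":{"type":"array","items":{"type":"number"}},"squeeze":{"type":"number"}},"required":["steps"]}

```bash
mkdir -p pics
cat > h.py <<'E'
import numpy as np, cv2
from plant import ctrl
from scipy.spatial.transform import Rotation as R
def cam(n):
    m=ctrl.camera_model(n); K=np.array(m['intrinsics']); Rm=cv2.Rodrigues(np.array(m['rvec'],float))[0]; return K,Rm,np.array(m['tvec'],float).ravel()
def ray(c,px,z):
    K,Rm,t=c; px=np.atleast_2d(px).astype(float)
    d=(Rm.T@np.linalg.inv(K)@np.c_[px,np.ones(len(px))].T).T; o=-Rm.T@t
    return o+d*((z-o[2])/d[:,2])[:,None]
def proj(c,P):
    K,Rm,t=c; q=(K@(Rm@np.atleast_2d(P).T+t[:,None])).T; return q[:,:2]/q[:,2:]
def snap(n,f):
    c=cam(n); im=ctrl.read_camera(n); cv2.imwrite('pics/'+f,im[:,:,::-1]); return c,im
def blobs(im,lo,hi,amin=15):
    h=cv2.cvtColor(im,cv2.COLOR_RGB2HSV); m=cv2.inRange(h,np.array(lo),np.array(hi))
    n,l,s,ce=cv2.connectedComponentsWithStats(m); return [(s[i,4],ce[i].round(1),s[i,:4]) for i in range(1,n) if s[i,4]>=amin]
E
python3 - <<'E'
from h import *
for n in('top','side'):
    c,im=snap(n,n+'0.png'); print(n,-c[1].T@c[2])
    for nm,lo,hi in(('red',(0,130,60),(8,255,255)),('red2',(172,130,60),(180,255,255)),('green',(40,100,40),(85,255,255)),('blue',(95,120,40),(125,255,255))):
        for b in blobs(im,lo,hi): print(nm,b[0],b[1],b[2],ray(c,b[1],.01).round(4))
s=ctrl.get_state();print(s)
E
```

```text
top [ 0.46064238 -0.0059306   1.09950496]
red 140 [365.6 208.1] [362 198   9  21] [[ 0.5686 -0.2696  0.01  ]]
red 47 [229.2 211.7] [223 208  13   8] [[0.5517 0.0789 0.01  ]]
red 142 [309.8 311.7] [300 305  22  14] [[ 0.3061 -0.1288  0.01  ]]
green 46 [229.7 230.7] [224 227  12   8] [[0.5037 0.0762 0.01  ]]
blue 3810 [77.5 82.2] [31 54 93 60] [[0.8785 0.479  0.01  ]]
blue 3567 [170.2  84.9] [129  57  83  59] [[0.8791 0.2416 0.01  ]]
blue 3368 [262.9  87.6] [224  60  79  59] [[8.796e-01 7.000e-04 1.000e-02]]
blue 2938 [353.9  90.3] [315  63  80  59] [[ 0.8801 -0.2392  0.01  ]]
blue 2642 [443.5  93.3] [402  66  85  58] [[ 0.8796 -0.479   0.01  ]]
blue 43 [402.6  94.8] [401  87   8  18] [[ 0.872 -0.369  0.01 ]]
blue 85 [293.6 202.7] [290 195   8  16] [[ 0.5783 -0.0843  0.01  ]]
blue 61 [ 89.7 211.1] [ 85 208  10   8] [[0.5457 0.4271 0.01  ]]
side [0.12115652 0.64714259 0.81359973]
red 79 [324.2 177.5] [317 174  16   8] [[ 0.5685 -0.2663  0.01  ]]
red 101 [386.4 237.6] [383 230   8  17] [[ 0.3052 -0.1256  0.01  ]]
green 23 [283.6 256. ] [280 254   9   6] [[0.5042 0.0716 0.01  ]]
blue 885 
[... 771 characters left out ...]
y([-1.33499044e+00,  2.87126490e-01,  1.57807618e+00, -1.19681563e-05,
        1.27862626e+00, -1.49995174e-01]), 'dq': array([-8.78112642e-04, -2.66143006e-03, -1.96081800e-03,  3.40042686e-04,
        9.20960685e-05, -1.38360123e-04]), 'joint_efforts': array([ 5.99684572e-04, -4.07297158e+01, -2.93696862e+01, -1.49742809e-04,
        3.43041153e-03,  4.86440456e-06]), 'eef_pos': array([ 0.2538739 , -0.62472058,  0.20972794]), 'tcp_rot': array([ 9.81451369e-01,  1.91708009e-01, -5.36825817e-05, -1.11686122e-03]), 'contact_force': array([-0.37755198,  0.52910202,  0.01631813]), 'wrist_torque': array([-0.01434184,  0.02738209, -0.01604656]), 'finger_force': 0.0, 'opening': 0.9998842522335589}
```

View pics/top0.png

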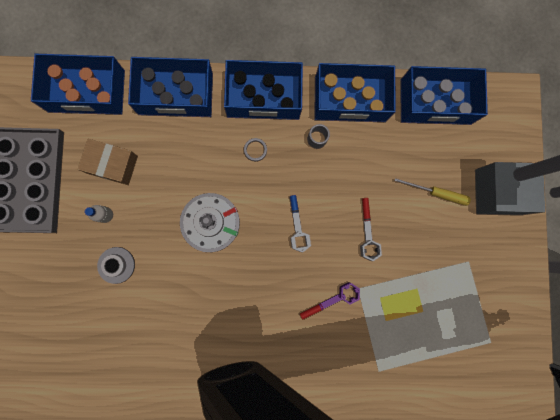

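View pics/side0.png

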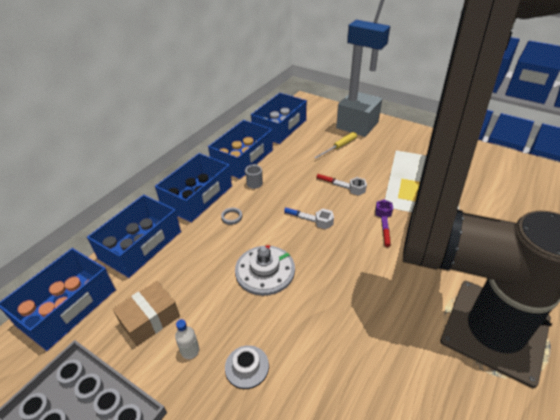

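Top view: the red lever's grip is at (366,208) and its hub at (371,251). The valve centre is at (208,222), with its red mark at (229,212) and green mark at (230,231). The purple lever at (350,293) is a decoy.

```bash
cat >> h.py <<'E'
def valve(r,g):
    d=g-r; L=np.hypot(*d[:2]); n=np.array([d[1],-d[0],0])/L
    return [(r+g)/2+s*n*.05075 for s in(1,-1)],L
def plan(xyz,yawx=None):
    "tool-frame shift (units of 25mm) and spin (units .1rad) from measured pose; yawx = world angle of tool x"
    s=ctrl.get_state(); Rm=R.from_quat(s['tcp_rot']).as_matrix(); d=np.array(xyz)-s['eef_pos']
    y=np.arctan2(Rm[1,0],Rm[0,0]); print('yawx',np.degrees(y).round(2),'tcp',s['eef_pos'].round(4))
    print('units now',(Rm.T@d/.025).round(2))
    if yawx is not None:
        dy=(yawx-y+np.pi)%(2*np.pi)-np.pi
        Rn=R.from_euler('z',dy).as_matrix()@Rm
        print('spin units',(-dy/.1).round(2),'units after spin',(Rn.T@d/.025).round(2))
E
python3 - <<'E'
from h import *
im=cv2.imread('pics/top0.png')[:,:,::-1].copy(); c=cam('top')
r=ray(c,[229.2,211.7],.014)[0];g=ray(c,[229.7,230.7],.014)[0];print('valve',r,g,valve(r,g))
cs=cam('side'); gs=ray(cs,[283.6,256],.014)[0]; print('green side',gs)
h=cv2.cvtColor(im,cv2.COLOR_RGB2HSV)
m=cv2.inRange(h,(0,0,110),(180,60,255)); m[:, :350]=0; m[:,395:]=0; m[:190]=0; m[266:]=0
n,l,s,ce=cv2.connectedComponentsWithStats(m); 
for i in range(1,n):
    if s[i,4]>20: print(s[i],ce[i])
ys,xs=np.where(m); hub=[(x,y) for x,y in zip(xs,ys) if y>238]
(cx,cy),rad=cv2.minEnclosingCircle(np.array(hub,np.float32)); H=ray(c,[cx,cy],.028)[0]; G=ray(c,[365.6,208.1],.012)[0]
print('hub',cx,cy,rad,H,'grip',G,'dist',np.hypot(*(G-H)[:2]),'ang',np.degrees(np.arctan2(*(G-H)[[1,0]])))
a=np.arctan2(*(G-H)[[1,0]])
for k in(0,np.pi): plan([H[0],H[1],.2],a+k)
print(cam('wrist'),ctrl.get_state()['eef_pos'])
E
```

```text
valve [0.55141172 0.07857698 0.014     ] [0.50352858 0.07588776 0.014     ] ([array([0.52462441, 0.12790252, 0.014     ]), array([0.53031589, 0.02656222, 0.014     ])], np.float64(0.04795859956040741))
green side [0.50230254 0.07447104 0.014     ]
[363 221  19  40 223] [369.91928251 239.69058296]
hub 371.40374755859375 248.96524047851562 11.33616828918457 [ 0.46444792 -0.27959298  0.028     ] grip [ 0.5683686  -0.26908969  0.012     ] dist 0.10445011426672636 ang 5.771301929207859
yawx 22.1 tcp [ 0.2539 -0.6247  0.2097]
units now [13.   -9.62  0.41]
spin units 2.85 units after spin [  9.77 -12.89   0.42]
yawx 22.1 tcp [ 0.2539 -0.6247  0.2097]
units now [13.   -9.62  0.41]
spin units -28.57 units after spin [-9.77 12.89  0.36]
(array([[377.37597623,   0.        , 282.30182665],
       [  0.        , 377.37597623, 215.14236503],
       [  0.        ,   0.        ,   1.        ]]), array([[ 0.37630796, -0.92648879, -0.00329177],
       [-0.87897974, -0.3581301 ,  0.31486099],
       [-0.29289406, -0.1155913 , -0.94913209]]), array([-0.67364378, -0.0406537 ,  0.38274094])) [ 0.2538739  -0.62472058  0.20972794]
```

```bash
cat >> h.py <<'E'
def path(xyz,yawx,n):
    "n rows of tool-axis shifts while spinning evenly"
    s=ctrl.get_state(); Rm=R.from_quat(s['tcp_rot']).as_matrix(); d=(np.array(xyz)-s['eef_pos'])/n
    y=np.arctan2(Rm[1,0],Rm[0,0]); dy=(yawx-y+np.pi)%(2*np.pi)-np.pi
    for i in range(n):
        Q=R.from_euler('z',dy*i/n).as_matrix()@Rm; print((Q.T@d/.025).round(2).tolist(),round(-dy/n/.1,2))
E
python3 - <<'E'
from h import *
path([.464,-.28,.2],np.radians(185.8),29)
E
```

```text
[0.45, -0.33, 0.01] -0.99
[0.48, -0.29, 0.01] -0.99
[0.5, -0.24, 0.01] -0.99
[0.52, -0.19, 0.01] -0.99
[0.54, -0.13, 0.01] -0.99
[0.55, -0.08, 0.01] -0.99
[0.56, -0.03, 0.01] -0.99
[0.56, 0.03, 0.01] -0.99
[0.55, 0.08, 0.01] -0.99
[0.54, 0.14, 0.01] -0.99
[0.52, 0.19, 0.01] -0.99
[0.5, 0.24, 0.01] -0.99
[0.48, 0.29, 0.01] -0.99
[0.45, 0.33, 0.01] -0.99
[0.41, 0.38, 0.01] -0.99
[0.37, 0.41, 0.01] -0.99
[0.33, 0.45, 0.01] -0.99
[0.28, 0.48, 0.01] -0.99
[0.23, 0.51, 0.01] -0.99
[0.18, 0.53, 0.01] -0.99
[0.13, 0.54, 0.01] -0.99
[0.08, 0.55, 0.01] -0.99
[0.02, 0.56, 0.01] -0.99
[-0.03, 0.56, 0.01] -0.99
[-0.09, 0.55, 0.01] -0.99
[-0.14, 0.54, 0.01] -0.99
[-0.19, 0.52, 0.01] -0.99
[-0.24, 0.5, 0.01] -0.99
[-0.29, 0.47, 0.01] -0.99
```

Call:
{"fn": "arm_command", "kwargs": {"steps": [100,0.45,-0.33,0.01,-1,100,0.48,-0.29,0.01,-1,100,0.5,-0.24,0.01,-1,100,0.52,-0.19,0.01,-1,100,0.54,-0.13,0.01,-1,100,0.55,-0.08,0.01,-1,100,0.56,-0.03,0.01,-1,100,0.56,0.03,0.01,-1], "squeeze": 80}}

```text
time: 0.77
eef_pos: [0.3115, -0.5288, 0.2083]
tcp_rot: [0.828, 0.561, 0.0, -0.001]
contact_force: [-0.1, 0.5, -0.4]
opening: 1.0
finger_force: 0.0
```

Call:
{"fn": "arm_command", "kwargs": {"steps": [100,0.55,0.08,0.01,-1,100,0.54,0.14,0.01,-1,100,0.52,0.19,0.01,-1,100,0.5,0.24,0.01,-1,100,0.48,0.29,0.01,-1,100,0.45,0.33,0.01,-1,100,0.41,0.38,0.01,-1,100,0.37,0.41,0.01,-1]}}

```text
time: 1.43
eef_pos: [0.3677, -0.4327, 0.2064]
tcp_rot: [0.544, 0.839, 0.0, -0.0]
contact_force: [-0.5, -0.0, 0.4]
opening: 0.999
finger_force: 0.0
```

Call:
{"fn": "arm_command", "kwargs": {"steps": [100,0.33,0.45,0.01,-1,100,0.28,0.48,0.01,-1,100,0.23,0.51,0.01,-1,100,0.18,0.53,0.01,-1,100,0.13,0.54,0.01,-1,100,0.08,0.55,0.01,-1,100,0.02,0.56,0.01,-1,100,-0.03,0.56,0.01,-1]}}

```text
time: 2.1
eef_pos: [0.4233, -0.336, 0.2044]
tcp_rot: [0.175, 0.985, 0.0, -0.0]
contact_force: [-0.4, -0.8, 0.1]
opening: 1.001
finger_force: 0.0
```

Call:
{"fn": "arm_command", "kwargs": {"steps": [100,-0.09,0.55,0,-1,100,-0.14,0.54,0,-1,100,-0.19,0.52,0,-1,100,-0.24,0.5,0,-1,100,-0.29,0.47,0,-0.7,100,0,0,0,0,100,0,0,0,0,100,0,0,0,0]}}

```text
time: 2.77
eef_pos: [0.4568, -0.2766, 0.2048]
tcp_rot: [-0.056, 0.998, -0.0, -0.0]
contact_force: [-0.4, -0.5, -0.2]
opening: 1.001
finger_force: 0.0
```

Run:
```python
from h import *
plan([.464,-.28,.2],np.radians(185.8))
c,im=snap('wrist','w1.png'); print('cam',-c[1].T@c[2], c[1][2])
for lo,hi in(((0,130,50),(8,255,255)),((172,130,50),(180,255,255))):
    for b in blobs(im,lo,hi): print(b,ray(c,b[1],.012))
snap('top','top1.png')
```

```text
yawx -173.54 tcp [ 0.4568 -0.2766  0.2048]
units now [-0.27 -0.17  0.19]
spin units 0.11 units after spin [-0.27 -0.16  0.19]
cam [ 0.37735611 -0.28553595  0.36888723] [ 0.311702    0.03625971 -0.94948781]
(np.int32(1375), array([477.4,  24.5]), array([443,   5,  67,  43], dtype=int32)) [[ 0.30547189 -0.12563685  0.012     ]]
(np.int32(75), array([438.5,  39.6]), array([435,  30,   7,  21], dtype=int32)) [[ 0.3207364 -0.1558131  0.012    ]]
(np.int32(52), array([277.4, 256.5]), array([270, 255,  16,   4], dtype=int32)) [[ 0.53981318 -0.27187902  0.012     ]]
(np.int32(688), array([277.3, 284. ]), array([270, 262,  16,  46], dtype=int32)) [[ 0.5714897  -0.26853172  0.012     ]]
```

View pics/w1.png

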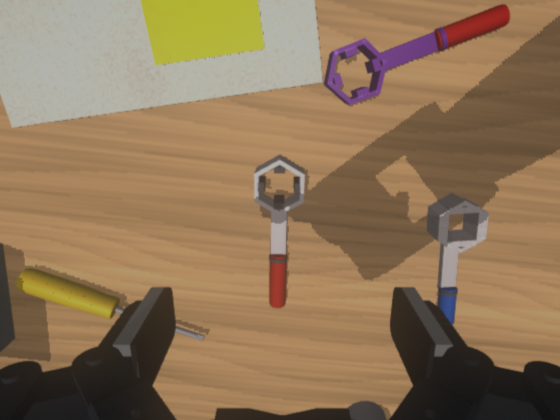

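The wrist view shows the red lever with its ridged bore. The hub's top ring is centred near (280,184) and the grip near (277,284).

Run:
```python
from h import *
im=cv2.imread('pics/w1.png')[:,:,::-1].copy(); c=cam('wrist')
h=cv2.cvtColor(im,cv2.COLOR_RGB2HSV); m=cv2.inRange(h,(0,0,120),(180,50,255)); m[:150]=0;m[215:]=0;m[:,:245]=0;m[:,315:]=0
ys,xs=np.where(m);print(xs.min(),xs.max(),ys.min(),ys.max())
for y in range(152,216,5):
    q=xs[ys==y]; print(y,(q.min(),q.max()) if len(q) else None)
print(ray(c,[[280,156],[280,184],[280,212],[254,184],[306,184]],.03).round(4))
# grip axis: tip px
print(ray(c,[[277.3,307],[277.3,255]],.009).round(4))
```

```text
254 304 160 214
152 None
157 None
162 (np.int64(273), np.int64(284))
167 (np.int64(264), np.int64(292))
172 (np.int64(255), np.int64(301))
177 (np.int64(254), np.int64(304))
182 (np.int64(254), np.int64(304))
187 (np.int64(254), np.int64(303))
192 (np.int64(254), np.int64(303))
197 (np.int64(255), np.int64(303))
202 (np.int64(257), np.int64(302))
207 (np.int64(265), np.int64(293))
212 (np.int64(272), np.int64(285))
[[ 0.4332 -0.2812  0.03  ]
 [ 0.4589 -0.2784  0.03  ]
 [ 0.4858 -0.2754  0.03  ]
 [ 0.4615 -0.3022  0.03  ]
 [ 0.4562 -0.2546  0.03  ]]
[[ 0.6012 -0.2657  0.009 ]
 [ 0.5396 -0.2724  0.009 ]]
```

Call:
{"fn": "arm_command", "kwargs": {"steps": [100,-0.24,-0.12,1,0.1,100,0,0,1,0,100,0,0,1,0,100,0,0,1,0,100,0,0,1,0,100,0,0,1,0,100,0,0,0.5,0,100,0,0,0,0]}}

```text
time: 3.53
eef_pos: [0.461, -0.2773, 0.0391]
tcp_rot: [-0.051, 0.999, 0.002, -0.003]
contact_force: [-0.9, 0.5, 0.0]
opening: 0.999
finger_force: 0.0
```

Call:
{"fn": "arm_command", "kwargs": {"steps": [100,0,0,0.5,0,100,0,0,0.5,0,100,0,0,0.4,0,100,0,0,0,0,100,0,0,0,0]}}

```text
time: 3.95
eef_pos: [0.4631, -0.2784, 0.007]
tcp_rot: [-0.052, 0.999, 0.0, -0.0]
contact_force: [0.5, 1.0, 1.3]
opening: 0.999
finger_force: 0.0
```

Run:
```python
from h import *
plan([.463,-.279,.006],np.radians(185.8)); print(ctrl.get_state()['contact_force'])
snap('wrist','w2.png')
```

```text
yawx -174.03 tcp [ 0.4631 -0.2784  0.007 ]
units now [ 0.01 -0.03  0.04]
spin units 0.03 units after spin [ 0.01 -0.03  0.04]
[0.4592436  0.9939166  1.26659355]
```

View pics/w2.png

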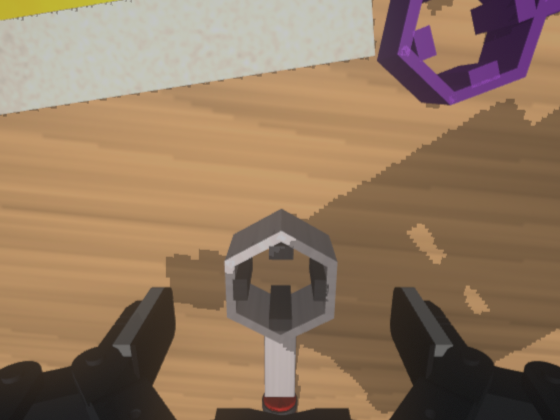

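The hub sits between the open fingers. The apexes of its top ring are near (282,232) and (282,337).

Run:
```python
from h import *
c=cam('wrist'); print(ray(c,[[282,232],[282,337],[226,285],[337,285]],.03).round(4), ray(c,[281,210],0).round(4))
```

```text
[[ 0.4378 -0.2813  0.03  ]
 [ 0.4873 -0.2762  0.03  ]
 [ 0.464  -0.3023  0.03  ]
 [ 0.4591 -0.2558  0.03  ]] [[ 0.4381 -0.2818  0.    ]]
```

Call:
{"fn": "arm_command", "kwargs": {"steps": [45,0,0,0,0,45,0,0,0,0,45,0,0,0,0,45,0,0,0,0,45,0,0,0,0,45,0,0,0,0,45,0,0,0,0,45,0,0,0,0], "squeeze": 80}}

```text
time: 4.67
eef_pos: [0.464, -0.2791, 0.0084]
tcp_rot: [-0.052, 0.999, -0.0, 0.001]
contact_force: [-0.1, 1.0, 5.4]
opening: 0.457
finger_force: 2.8
```

Call:
{"fn": "arm_command", "kwargs": {"steps": [0,0,0,0,0,0,0,0,0,0,0,0,0,0,0,0,0,0,0,0,0,0,0,0,0], "squeeze": 80}}

```text
time: 5.08
eef_pos: [0.4627, -0.278, 0.0067]
tcp_rot: [-0.052, 0.999, 0.001, -0.001]
contact_force: [-1.2, 0.2, 0.5]
opening: 0.001
finger_force: 0.0
```

Call:
{"fn": "arm_command", "kwargs": {"steps": [0,0,0,-0.3,0,0,0,0,-0.6,0,0,0,0,-0.8,0,0,0,0,-0.8,0,0,0,0,-0.8,0,0,0,0,-0.5,0,0,0,0,-0.2,0,0,0,0,0,0]}}

```text
time: 5.75
eef_pos: [0.464, -0.2791, 0.1088]
tcp_rot: [-0.052, 0.999, -0.001, 0.001]
contact_force: [1.2, -0.1, -0.3]
opening: 0.0
finger_force: 0.0
```

Run:
```python
from h import *
print(ctrl.get_state())
snap('wrist','w3.png')
```

```text
{'time': 5.75, 'qpos': array([-7.29055179e-01,  1.01362114e-01,  1.98992423e+00,  3.71903400e-05,
        1.04778950e+00, -2.40410337e+00]), 'dq': array([-0.00213483,  0.02918093,  0.02986056,  0.00057535, -0.01558616,
        0.00092742]), 'joint_efforts': array([ 5.40431729e-02, -3.06878936e+01, -2.62585884e+01, -2.88115043e-04,
        7.34503032e-02,  1.12734236e-05]), 'eef_pos': array([ 0.46395062, -0.27910693,  0.1088477 ]), 'tcp_rot': array([-5.20930318e-02,  9.98641443e-01, -8.74622027e-04,  9.04925352e-04]), 'contact_force': array([ 1.22928253, -0.06652779, -0.27400357]), 'wrist_torque': array([-0.02036908,  0.01368278, -0.02520509]), 'finger_force': 0.0, 'opening': 0.00042081094948650963}
```

View pics/w3.png

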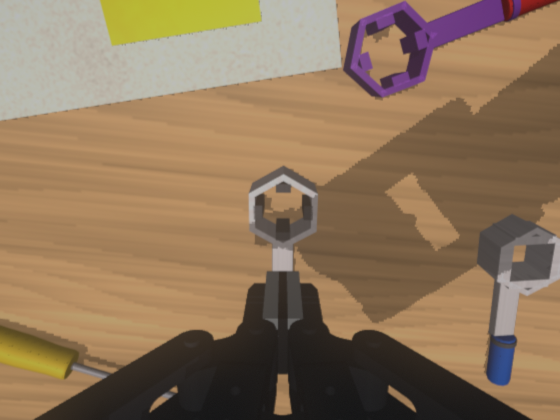

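The wrist view shows the fingers shut and empty, with tips near (283,275). The hub is still on the bench at about (284,207).

Run:
```python
from h import *
c=cam('wrist'); s=ctrl.get_state(); Rm=R.from_quat(s['tcp_rot']).as_matrix()
for d in(0,-.019): print(d,proj(c,s['eef_pos']+Rm@[0,0,d]))
print('tips->',ray(c,[283,272],s['eef_pos'][2]).round(4))
print(ray(c,[[284,177],[284,243],[249,207],[317,207]],.03).round(4))
print('cam in tool',Rm.T@((-c[1].T@c[2])-s['eef_pos']))
```

```text
0 [[281.75380164 265.95505328]]
-0.019 [[281.73791047 285.42038561]]
tips-> [[ 0.4664 -0.2776  0.1075]]
[[ 0.4371 -0.2799  0.03  ]
 [ 0.4833 -0.2749  0.03  ]
 [ 0.4599 -0.301   0.03  ]
 [ 0.4552 -0.2557  0.03  ]]
cam in tool [ 7.99835126e-02  9.48852417e-05 -1.64076801e-01]
```

Call:
{"fn": "arm_command", "kwargs": {"steps": [72,0,0,0,0,72,0,0,0,0,72,0,0,0,0,72,0,0,0,0,72,0,0,0,0,72,0,0,0,0,72,0,0,0,0]}}

```text
time: 6.38
eef_pos: [0.4633, -0.2786, 0.1074]
tcp_rot: [-0.052, 0.999, 0.0, -0.0]
contact_force: [0.6, -0.4, 0.8]
opening: 0.721
finger_force: 0.0
```

Run:
```python
from h import *
plan([.463,-.279,.006],np.radians(185.8)); print(ctrl.get_state()['opening'])
c,a=snap('wrist','w4.png'); d,b=snap('side','s4.png')
P=ctrl.get_state()['eef_pos']; u,v=proj(d,P)[0].astype(int); print(u,v)
s=cv2.resize(b[max(v-90,0):v+60,u-100:u+100],None,fx=2,fy=2)
w=a; s=cv2.copyMakeBorder(s,0,420-s.shape[0],0,0,cv2.BORDER_CONSTANT); o=np.hstack([w[:,120:450],s]); cv2.imwrite('pics/c4.png',o[:,:,::-1]); print(o.shape)
```

```text
yawx -174.03 tcp [ 0.4633 -0.2786  0.1074]
units now [ 0.01 -0.02  4.05]
spin units 0.03 units after spin [ 0.01 -0.02  4.05]
0.7214176962333534
360 160
(420, 730, 3)
```

View pics/c4.png

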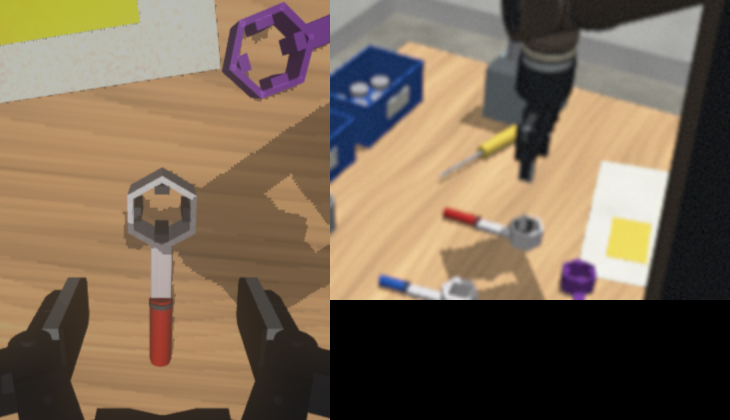

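The fingers at 72% straddle the hub. On the first try they probably slid over its top, because open pads stand higher. This time I'll pre-close to 62% and feel down for the bench.

Call:
{"fn": "arm_command", "kwargs": {"steps": [62,0,0,0.5,0,62,0,0,1,0,62,0,0,1,0,62,0,0,0.7,0,62,0,0,0.4,0,62,0,0,0.2,0,62,0,0,0.1,0,62,0,0,0,0]}}

```text
time: 7.15
eef_pos: [0.4636, -0.2789, 0.0101]
tcp_rot: [-0.052, 0.999, -0.0, 0.0]
contact_force: [-0.5, 0.1, 0.1]
opening: 0.622
finger_force: 0.0
```

Call:
{"fn": "arm_command", "kwargs": {"steps": [62,0,0,0.1,0,62,0,0,0.1,0,62,0,0,0,0]}}

```text
time: 7.4
eef_pos: [0.4637, -0.2789, 0.0054]
tcp_rot: [-0.052, 0.999, -0.0, 0.0]
contact_force: [-0.3, -0.1, -0.2]
opening: 0.624
finger_force: 0.0
```

Run:
```python
from h import *
s=ctrl.get_state(); print(s['eef_pos'],s['contact_force'],s['opening'])
c,a=snap('wrist','w5.png')
```

```text
[ 0.46365131 -0.2788758   0.00544422] [-0.31838567 -0.11208855 -0.22111524] 0.623551921885845
```

View pics/w5.png

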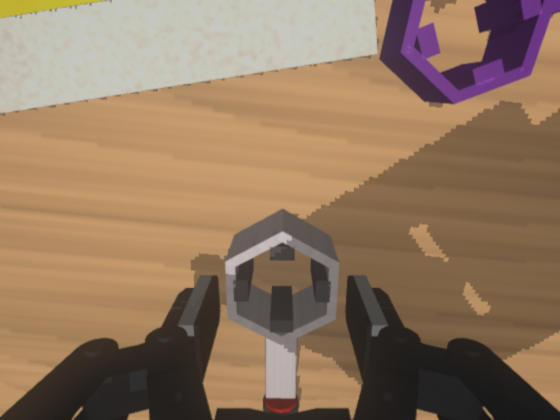

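The hub lies between the pads with a few mm of clearance each side. I'll check the tips' real height using the side view taken earlier.

Run:
```python
from h import *
d=cam('side'); P=np.array([.4633,-.2786,.1074]); a=np.radians(-174.03)
X=np.array([np.cos(a),np.sin(a),0]);Z=np.array([0,0,-1.]);Y=np.cross(Z,X)
for z in(0,-.013,-.025,-.035):
  for y in(.033,-.033,.045,-.045): print(z,y,[proj(d,P+X*x+Y*y+Z*z)[0].round(1).tolist() for x in(-.011,.011)])
b=cv2.imread('pics/s4.png'); g=b.max(2); sub=g[125:172,340:385]
for r in range(130,170,2):
    q=np.where(g[r,335:385]<60)[0]+335; print(r,(q.min(),q.max(),len(q)) if len(q) else None)
```

```text
0 0.033 [[352.6, 165.7], [360.1, 167.7]]
0 -0.033 [[360.2, 153.5], [367.4, 155.3]]
0 0.045 [[351.2, 168.0], [358.7, 170.0]]
0 -0.045 [[361.5, 151.3], [368.7, 153.1]]
-0.013 0.033 [[353.1, 162.0], [360.6, 164.0]]
-0.013 -0.033 [[360.7, 149.8], [367.9, 151.6]]
-0.013 0.045 [[351.6, 164.3], [359.2, 166.3]]
-0.013 -0.045 [[362.0, 147.7], [369.2, 149.5]]
-0.025 0.033 [[353.5, 158.5], [361.0, 160.5]]
-0.025 -0.033 [[361.1, 146.3], [368.4, 148.2]]
-0.025 0.045 [[352.1, 160.8], [359.6, 162.8]]
-0.025 -0.045 [[362.5, 144.2], [369.7, 146.0]]
-0.035 0.033 [[353.9, 155.6], [361.4, 157.5]]
-0.035 -0.033 [[361.5, 143.4], [368.9, 145.3]]
-0.035 0.045 [[352.4, 157.9], [360.0, 159.9]]
-0.035 -0.045 [[362.8, 141.3], [370.2, 143.1]]
130 (np.int64(356), np.int64(372), 13)
132 (np.int64(354), np.int64(370), 12)
134 (np.int64(354), np.int64(370), 12)
136 (np.int64(354), np.int64(368), 14)
138 (np.int64(354), np.int64(368), 15)
140 (np.int64(353), np.int64(368), 16)
142 (np.int64(353), np.int64(368), 16)
144 (np.int64(354), np.int64(368), 15)
146 (np.int64(353), np.int64(367), 15)
148 (np.int64(353), np.int64(362), 10)
150 (np.int64(355), np.int64(361), 7)
152 (np.int64(356), np.int64(360), 5)
154 (np.int64(356), np.int64(359), 4)
156 (np.int64(356), np.int64(359), 4)
158 (np.int64(355), np.int64(359), 5)
160 None
162 None
164 None
166 None
168 None
```

Both views put the tips about 25 mm behind the TCP at this opening. The TCP therefore has to go about 15 mm lower for a proper bite.

Call:
{"fn": "arm_command", "kwargs": {"steps": [62,0,0,0.2,0,62,0,0,0.2,0,62,0,0,0.1,0,62,0,0,0,0]}}

```text
time: 7.78
eef_pos: [0.4627, -0.278, -0.0085]
tcp_rot: [-0.052, 0.999, 0.001, -0.001]
contact_force: [-0.5, 1.4, -0.2]
opening: 0.62
finger_force: 0.0
```

Call:
{"fn": "arm_command", "kwargs": {"steps": [62,0,0,0.1,0,62,0,0,0,0,56,0,0,0,0,54,0,0,0,0,52,0,0,0,0,52,0,0,0,0]}}

```text
time: 8.28
eef_pos: [0.4636, -0.279, -0.0096]
tcp_rot: [-0.052, 0.999, -0.0, 0.0]
contact_force: [-0.1, -1.7, 0.9]
opening: 0.53
finger_force: 39.4
```

Call:
{"fn": "arm_command", "kwargs": {"steps": [40,0,0,0,0,40,0,0,0,0,40,0,0,0,0,40,0,0,0,0], "squeeze": 90}}

```text
time: 8.62
eef_pos: [0.4637, -0.279, -0.0093]
tcp_rot: [-0.052, 0.999, -0.0, 0.0]
contact_force: [-1.9, 0.2, 5.8]
opening: 0.513
finger_force: 92.3
```

Call:
{"fn": "arm_command", "kwargs": {"steps": [40,0,0,-0.1,0,40,0,0,-0.4,0,40,0,0,-0.8,0,40,0,0,-1,0,40,0,0,-1,0,40,0,0,-0.6,0,40,0,0,-0.2,0,40,0,0,0,0]}}

```text
time: 9.28
eef_pos: [0.4639, -0.2789, 0.0939]
tcp_rot: [-0.052, 0.999, -0.001, 0.001]
contact_force: [0.5, -0.2, -2.9]
opening: 0.515
finger_force: 91.9
```

Run:
```python
from h import *
s=ctrl.get_state(); print(s['eef_pos'],s['contact_force'],s['wrist_torque'],s['opening'],s['finger_force'])
c,a=snap('wrist','w6.png'); d,b=snap('side','s6.png')
P=ctrl.get_state()['eef_pos']; u,v=proj(d,P)[0].astype(int)
s=cv2.resize(b[max(v-90,0):v+60,u-100:u+100],None,fx=2,fy=2)
s=cv2.copyMakeBorder(s,0,420-s.shape[0],0,0,cv2.BORDER_CONSTANT); o=np.hstack([a[:,120:450],s]); cv2.imwrite('pics/c6.png',o[:,:,::-1])
# valve, refined in free view of top
t,im=snap('top','t6.png')
for lo,hi in(((0,130,60),(8,255,255)),((40,100,40),(85,255,255))):
    for q in blobs(im,lo,hi): print(q[0],q[1],ray(t,q[1],.014).round(4))
```

```text
[ 0.46394149 -0.27894037  0.09387958] [ 0.53373589 -0.1916228  -2.89003063] [ 0.01366096  0.04540333 -0.01146454] 0.5147497637085053 91.88963245600462
162 [375.6 204.1] [[ 0.579  -0.2944  0.014 ]]
46 [229.4 211.7] [[0.5514 0.0781 0.014 ]]
141 [309.9 311.6] [[ 0.3069 -0.1286  0.014 ]]
45 [229.8 230.8] [[0.5033 0.0756 0.014 ]]
```

View pics/c6.png

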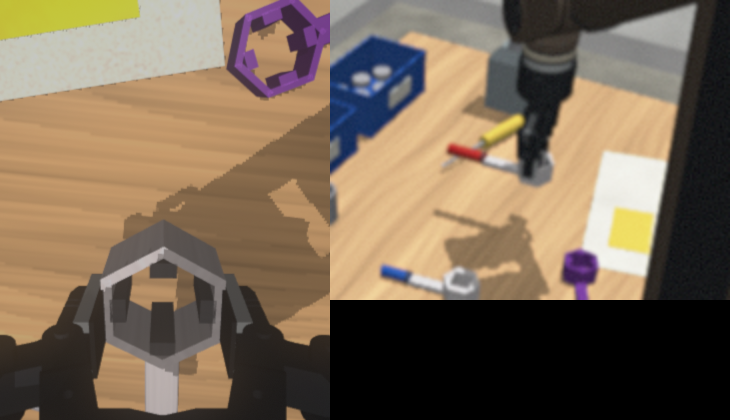

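The lever is held squarely and level, weighing about 0.29 kg. Next I'll measure the hub's offset in the hand and plan a standoff beside the valve, so the wrist camera sees the spindle.

Run:
```python
from h import *
s=ctrl.get_state(); c=cam('wrist'); Rm=R.from_quat(s['tcp_rot']).as_matrix()
z=s['eef_pos'][2]+.0393
q=ray(c,[[284,249],[284,365],[223,305],[345,305]],z); print(((q-s['eef_pos'])@Rm).round(4))
print('grip top',((ray(cam('top'),[375.6,204.1],z-.03+.012)-s['eef_pos'])@Rm).round(4))
r=np.array([.5514,.0783,.014]);g=np.array([.5034,.0757,.014]);A=valve(r,g)[0];print(A,[np.degrees(np.arctan2(*(p-A)[[1,0]])) for p in(r,g)])
path([.563,.058,.2],np.radians(118.5),16)
```

```text
[[ 0.0258  0.0008 -0.0392]
 [-0.0246  0.0009 -0.0394]
 [ 0.0029 -0.0222 -0.0394]
 [ 0.0028  0.024  -0.0392]]
grip top [[-0.1064 -0.0019 -0.0216]]
[array([0.52465507, 0.12767571, 0.014     ]), array([0.53014493, 0.02632429, 0.014     ])] [array([ 38.47530309, 133.53049564,   0.        ]), array([-128.47530309,  136.46950436,    0.        ])]
[-0.34, 0.81, -0.27] 0.74
[-0.28, 0.83, -0.27] 0.74
[-0.21, 0.85, -0.27] 0.74
[-0.15, 0.86, -0.27] 0.74
[-0.09, 0.87, -0.27] 0.74
[-0.02, 0.88, -0.27] 0.74
[0.04, 0.88, -0.27] 0.74
[0.1, 0.87, -0.27] 0.74
[0.17, 0.86, -0.27] 0.74
[0.23, 0.85, -0.27] 0.74
[0.29, 0.83, -0.27] 0.74
[0.35, 0.8, -0.27] 0.74
[0.41, 0.77, -0.27] 0.74
[0.47, 0.74, -0.27] 0.74
[0.52, 0.71, -0.27] 0.74
[0.57, 0.67, -0.27] 0.74
```

Call:
{"fn": "arm_command", "kwargs": {"steps": [40,-0.34,0.81,-0.27,0.74,40,-0.28,0.83,-0.27,0.74,40,-0.21,0.85,-0.27,0.74,40,-0.15,0.86,-0.27,0.74,40,-0.09,0.87,-0.27,0.74,40,-0.02,0.88,-0.27,0.74,40,0.04,0.88,-0.27,0.74,40,0.1,0.87,-0.27,0.74]}}

```text
time: 10.1
eef_pos: [0.5129, -0.1091, 0.1446]
tcp_rot: [0.243, 0.97, 0.0, -0.002]
contact_force: [1.5, -0.9, -3.0]
opening: 0.519
finger_force: 91.9
```

Call:
{"fn": "arm_command", "kwargs": {"steps": [40,0.17,0.86,-0.27,0.74,40,0.23,0.85,-0.27,0.74,40,0.29,0.83,-0.27,0.74,40,0.35,0.8,-0.27,0.74,40,0.41,0.77,-0.27,0.74,40,0.47,0.74,-0.27,0.74,40,0.52,0.71,-0.27,0.74,40,0.57,0.67,-0.27,0.74]}}

```text
time: 10.77
eef_pos: [0.5643, 0.0583, 0.1983]
tcp_rot: [0.516, 0.857, -0.001, -0.002]
contact_force: [1.1, -0.4, -3.4]
opening: 0.517
finger_force: 91.9
```

Call:
{"fn": "arm_command", "kwargs": {"steps": [40,0,0,0,0,40,0,0,0,0,40,0,0,0,0]}}

```text
time: 11.02
eef_pos: [0.5643, 0.0569, 0.1986]
tcp_rot: [0.514, 0.858, -0.001, -0.001]
contact_force: [0.2, -0.6, -3.4]
opening: 0.514
finger_force: 92.2
```

Run:
```python
from h import *
plan([.563,.058,.2],np.radians(118.5)); print(ctrl.get_state()['finger_force'])
c,im=snap('wrist','w7.png')
for nm,lo,hi in(('r',(0,130,50),(8,255,255)),('g',(40,100,40),(85,255,255))):
    for b in blobs(im,lo,hi): print(nm,b[0],b[1],ray(c,b[1],.014).round(4))
print(proj(c,[[.5246,.1277,.072],[.5246,.1277,.084]]))
```

```text
yawx 118.19 tcp [0.5643 0.0569 0.1986]
units now [ 0.06 -0.02 -0.06]
spin units -0.05 units after spin [ 0.06 -0.02 -0.06]
92.1684727538377
r 442 [281.4 154.5] [[0.5521 0.0784 0.014 ]]
g 419 [233.5 131. ] [[0.5038 0.0766 0.014 ]]
[[279.62103247  89.98432877]
 [279.44849459  89.93684483]]
```

View pics/w7.png

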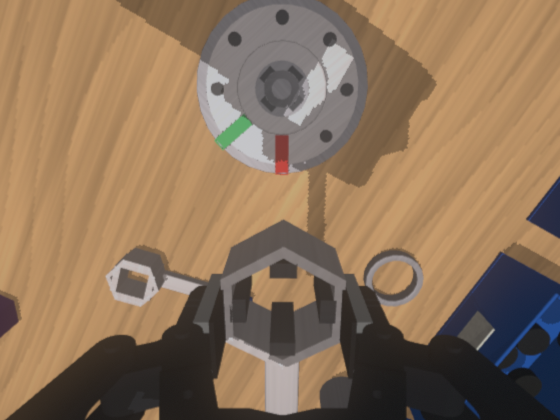

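The wrist view shows the valve: spindle near (281,89), red mark at (281,155), green mark at (233,131), with the teeth visible. I'll measure the centre and the tooth phase numerically.

Run:
```python
from h import *
im=cv2.imread('pics/w7.png'); c=cam('wrist'); g=cv2.cvtColor(im,cv2.COLOR_BGR2GRAY)
print(g[72:108:1,262:302:1][::2,::2])
e=valve(np.array([.5518,.0783,.014]),np.array([.5036,.0762,.014]))[0]; print('A marks',e)
W=valve(np.array([.5521,.0784,.014]),np.array([.5038,.0766,.014]))[0]; print('A wrist',W)
print('spindle px ->',ray(c,[281.3,89],.084))
for A in(W,ray(c,[281.3,89],.084)[0]):
  for rr in(.014,.0155,.0165):
    th=np.radians(np.arange(0,360,3)); P=np.c_[A[0]+rr*np.cos(th),A[1]+rr*np.sin(th),np.full(len(th),.072)]; p=proj(c,P).astype(np.float32)
    v=cv2.remap(g,p[:,0],p[:,1],cv2.INTER_LINEAR).ravel().astype(float)
    ph=np.angle(np.sum(v*np.exp(-4j*th))); amp=abs(np.mean((v)*np.exp(-4j*th)))
    print(rr,v.astype(int).tolist(),'min at',np.degrees(-(ph-np.pi)/-4)%90,'amp',amp)
```

```text
[[103  78  66  67  68  78  84  86  86  87  87  88  88  90  83  70  68  68
   73  98]
 [ 83  67  67  69  84  85  84  85  86  86  88  88  88  88  88  89  73  68
   69  74]
 [ 68  67  68  77  83  84  84  85  86  86  86  88  87  88  89  89  90  71
   69  68]
 [ 66  67  76  83  85  85  86  87  91  93  93  92  88  88  88  88  88  83
   69  70]
 [ 75  72  88  85  85  85  87 100 106 104 103 101  99  91  88  88  89  89
   76  86]
 [100  82  83  83  83  85  98 104 106 107 105 102 102 101  88  88  88  88
   90 105]
 [104  90  83  83  83  90 103 104 104 106 107 104 102 103  95  87  88  88
   95 106]
 [104  92  82  84  85 102 104 104 104 104 107 106 104 102 100  87  87  88
   92 107]
 [106  91  83  84  84 104 106 104 105 104 104 107 106 104 100  87  86  87
   91 107]
 [104  91  83  82  81 101 106 107 104 104 104 105 107 105 101  86  86  87
  104 108]
 [103  92  82  81  80  91 103 107 107 104 105 104 106 107  99  85  86  91
  110 107]
 [103  95  82  80  80  83 101 104 107 106 104 105 105 105  92  84  87 101
  115 107]
 [103  83  84  80  79  80  90 100 104 107 107 105 104  93  86  84  94 102
   94  97]
 [ 86  70  83  80  80  80  80  84  96 101 104  99  90  84  85  86 101 101
   91  91]
 [ 71  69  74  79  80  80  80  79  80  83  85  83  83  84  85  94 108 101
   92  90]
 [ 77  70  70  73  83  81  80  80  82  83  83  82  83  85  86 100  91  92
   92  96]
 [102  78  70  71  74  82  81  82  83  83  82  82  87  87  96  95  91  91
   99 147]
 [106 100  78  71  71  71  73  88  90  87  85  85 110 105  94  91  92  98
  142 163]]
A marks [array([0.525491 , 0.1279519, 0.014    ]), array([0.529909 , 0.0265481, 0.014    ])]
A wrist [array([0.52606001, 0.12821479, 0.014     ]), array([0.52983999, 0.02678521, 0.014     ])]
spindle px -> [[0.52556184 0.12855666 0.084     ]]Traceback (most recent call last):
  File "<stdin>", line 9, in <module>
ValueError: operands could not be broadcast together with shapes (3,) (120,)
```

Run:
```python
from h import *
im=cv2.imread('pics/w7.png'); c=cam('wrist'); g=cv2.cvtColor(im,cv2.COLOR_BGR2GRAY)
A=ray(c,[281.2,89.2],.084)[0]; print(A)
for rr in(.0145,.0155,.0165):
    th=np.radians(np.arange(0,360,4)); P=np.c_[A[0]+rr*np.cos(th),A[1]+rr*np.sin(th),np.full(len(th),.072)]; p=proj(c,P).astype(np.float32)
    v=cv2.remap(g,p[:,0],p[:,1],cv2.INTER_LINEAR).ravel().astype(float)
    print(rr,v.astype(int).tolist())
    d=(v<80); z=np.sum(d*np.exp(4j*th)); print('teeth at',(np.degrees(np.angle(z))/4)%90,abs(z)/d.sum())
```

```text
[0.52556264 0.12840627 0.084     ]
0.0145 [91, 91, 94, 103, 107, 106, 106, 109, 109, 114, 113, 106, 105, 91, 72, 69, 69, 69, 69, 69, 69, 69, 69, 69, 71, 89, 102, 104, 105, 106, 105, 105, 105, 104, 103, 87, 70, 67, 68, 68, 68, 68, 68, 67, 68, 69, 74, 95, 103, 103, 104, 105, 105, 104, 103, 103, 104, 95, 75, 69, 70, 70, 70, 70, 71, 71, 71, 70, 72, 86, 103, 107, 106, 105, 105, 105, 106, 116, 146, 162, 152, 111, 92, 91, 92, 92, 91, 92, 92, 92]
teeth at 74.0 0.6485754517763513
0.0155 [90, 91, 99, 106, 108, 111, 112, 135, 129, 147, 138, 113, 107, 99, 76, 69, 69, 69, 68, 68, 68, 68, 68, 67, 73, 97, 104, 106, 106, 106, 105, 105, 104, 104, 103, 95, 72, 66, 66, 67, 66, 67, 68, 67, 67, 67, 78, 99, 104, 104, 104, 105, 106, 105, 104, 104, 104, 101, 82, 71, 70, 71, 71, 71, 71, 71, 71, 70, 73, 93, 106, 107, 106, 106, 105, 105, 111, 138, 165, 168, 164, 129, 95, 92, 93, 94, 93, 93, 93, 91]
teeth at 74.66944656965863 0.6684827663180638
0.0165 [96, 96, 108, 109, 123, 138, 126, 155, 157, 162, 162, 139, 113, 106, 85, 70, 68, 70, 70, 71, 70, 69, 68, 68, 82, 102, 105, 106, 106, 105, 105, 104, 103, 103, 103, 101, 80, 66, 67, 68, 67, 68, 68, 67, 68, 68, 87, 101, 103, 103, 104, 104, 105, 105, 104, 104, 104, 104, 92, 75, 74, 77, 81, 82, 82, 81, 77, 74, 80, 102, 107, 107, 105, 105, 105, 105, 125, 165, 169, 168, 167, 144, 105, 106, 113, 116, 116, 115, 111, 99]
teeth at 74.0 0.7200101529722825
```

The teeth stand at about 75° mod 90, so the lever should go on at about −60° (red mark at −62°). Comparing the cameras puts the axis at about (0.5247, 0.1278). Moving over it now.

Call:
{"fn": "arm_command", "kwargs": {"steps": [40,0.6,0,0,-0.3,40,0.9,0,0,0,40,0.9,0,0,0,40,0.6,0,0.3,0,40,0.2,0,0.8,0,40,0,0,0.8,0,40,0,0,0.6,0,40,0,0,0.3,0]}}

```text
time: 11.73
eef_pos: [0.5234, 0.1267, 0.1271]
tcp_rot: [0.501, 0.866, -0.001, -0.002]
contact_force: [-0.1, 0.1, -2.7]
opening: 0.517
finger_force: 92.2
```

Call:
{"fn": "arm_command", "kwargs": {"steps": [40,0,0,0.5,0,40,0,0,0.5,0,40,0,0,0.3,0,40,0,0,0,0,40,0,0,0,0]}}

```text
time: 12.15
eef_pos: [0.5258, 0.1266, 0.0977]
tcp_rot: [0.501, 0.865, -0.0, -0.0]
contact_force: [0.2, -0.1, -2.4]
opening: 0.521
finger_force: 92.2
```

Run:
```python
from h import *
plan([.5251,.1271,.0857],np.radians(119.8)); s=ctrl.get_state(); print(s['contact_force'],s['finger_force'])
c=cam('wrist'); im=ctrl.read_camera('wrist'); cv2.imwrite('pics/w8.png',im[:,:,::-1])
t,im=snap('top','t8.png'); 
for b in blobs(im,(0,130,60),(8,255,255)):
    if b[1][0]<290: P=ray(t,b[1],s['eef_pos'][2]+.0093+.012)[0]; A=np.array([.5247,.1278]); d=P[:2]-A; print(b[0],b[1],P,np.degrees(np.arctan2(d[1],d[0])),np.hypot(*d))
```

```text
yawx 119.84 tcp [0.5258 0.1266 0.0977]
units now [ 0.03 -0.01  0.48]
spin units 0.01 units after spin [ 0.03 -0.01  0.48]
[ 0.18104269 -0.10797714 -2.41539229] 92.17382800765336
175 [245.4 196.7] [0.57792263 0.03444151 0.11897974] -60.31302208957814 0.10746374519328701
41 [229.4 211.9] [0.54218565 0.06993599 0.11897974] -73.18595535622056 0.06044825622214629
```

Call:
{"fn": "arm_command", "kwargs": {"steps": [40,0.03,-0.01,0.3,0,40,0,0,0.3,0,40,0,0,0.2,0,40,0,0,0.1,0,40,0,0,0.1,0,40,0,0,0.1,0,40,0,0,0,0]}}

```text
time: 12.83
eef_pos: [0.5249, 0.1272, 0.0699]
tcp_rot: [0.501, 0.865, -0.0, -0.0]
contact_force: [0.4, 0.6, -3.4]
opening: 0.518
finger_force: 92.2
```

Call:
{"fn": "arm_command", "kwargs": {"steps": [40,0,0,0.1,0,40,0,0,0.1,0,40,0,0,0.1,0,40,0,0,0,0]}}

```text
time: 13.17
eef_pos: [0.5248, 0.1272, 0.0624]
tcp_rot: [0.501, 0.865, -0.0, -0.0]
contact_force: [-0.9, 0.5, -2.5]
opening: 0.517
finger_force: 92.2
```

Free so far; the underside is at the tops of the teeth. Continuing in small steps.

Call:
{"fn": "arm_command", "kwargs": {"steps": [40,0,0,0.08,0,40,0,0,0.08,0,40,0,0,0,0]}}

```text
time: 13.42
eef_pos: [0.525, 0.1272, 0.0586]
tcp_rot: [0.501, 0.865, -0.0, -0.0]
contact_force: [1.1, -0.0, -2.7]
opening: 0.516
finger_force: 92.1
```

Call:
{"fn": "arm_command", "kwargs": {"steps": [40,0,0,0.08,0,40,0,0,0.08,0,40,0,0,0,0]}}

```text
time: 13.67
eef_pos: [0.5249, 0.1272, 0.0545]
tcp_rot: [0.501, 0.865, -0.0, -0.0]
contact_force: [-0.7, -0.7, -2.8]
opening: 0.518
finger_force: 92.1
```

Call:
{"fn": "arm_command", "kwargs": {"steps": [40,0,0,0.1,0,40,0,0,0.1,0,40,0,0,0.1,0,40,0,0,0,0]}}

```text
time: 14.0
eef_pos: [0.5247, 0.1272, 0.0468]
tcp_rot: [0.501, 0.865, -0.0, -0.001]
contact_force: [-0.1, 0.4, -2.9]
opening: 0.515
finger_force: 92.1
```

Call:
{"fn": "arm_command", "kwargs": {"steps": [40,0,0,0.08,0,40,0,0,0.08,0,40,0,0,0.04,0,40,0,0,0,0]}}

```text
time: 14.33
eef_pos: [0.525, 0.1272, 0.0422]
tcp_rot: [0.501, 0.865, -0.0, -0.0]
contact_force: [-0.5, 0.5, -2.0]
opening: 0.516
finger_force: 92.2
```

Call:
{"fn": "arm_command", "kwargs": {"steps": [40,0,0,0.04,0,40,0,0,0.03,0,40,0,0,0,0,40,0,0,0,0]}}

```text
time: 14.67
eef_pos: [0.5253, 0.1272, 0.0408]
tcp_rot: [0.501, 0.865, 0.0, 0.0]
contact_force: [0.3, 0.2, -3.2]
opening: 0.512
finger_force: 92.1
```

Call:
{"fn": "arm_command", "kwargs": {"steps": [40,0,0,0.03,0,40,0,0,0,0,40,0,0,0,0]}}

```text
time: 14.92
eef_pos: [0.5254, 0.1272, 0.0407]
tcp_rot: [0.501, 0.865, -0.0, -0.0]
contact_force: [-2.8, -0.9, 3.2]
opening: 0.51
finger_force: 92.7
```

It's home: light contact at exactly the expected height. Now swinging clockwise 52°, about 9.06 units.

Call:
{"fn": "arm_command", "kwargs": {"steps": [40,0,0,0,0.2,40,0,0,0,0.4,40,0,0,0,0.4,40,0,0,0,0.4,40,0,0,0,0.4,40,0,0,0,0.4,40,0,0,0,0.4,40,0,0,0,0.4]}}

```text
time: 15.58
eef_pos: [0.525, 0.1268, 0.0406]
tcp_rot: [0.625, 0.78, -0.001, -0.0]
contact_force: [-3.7, -1.1, 4.9]
opening: 0.515
finger_force: 93.1
```

Run:
```python
from h import *
s=ctrl.get_state(); print(s['contact_force'],s['wrist_torque'],s['finger_force'])
plan([.5247,.1272,.0407],np.radians(67.8))
t,im=snap('top','t9.png'); 
for b in blobs(im,(0,130,60),(8,255,255)):
    if b[1][0]<290: P=ray(t,b[1],.062)[0]; A=np.array([.5247,.1278]); d=P[:2]-A; print(b[0],b[1],P,np.degrees(np.arctan2(d[1],d[0])),np.hypot(*d))
```

```text
[-3.7405006  -1.10730001  4.94515863] [-0.19565998  0.67603218  0.23062732] 93.09805417433381
yawx 102.6 tcp [0.525  0.1268 0.0406]
units now [ 0.02 -0.01 -0.  ]
spin units 6.07 units after spin [ 0.01 -0.02 -0.  ]
159 [250.8 212.2] [0.54731248 0.02277584 0.062     ] -77.84928592563067 0.10743090239460137
33 [230.1 210.8] [0.54962425 0.07274073 0.062     ] -65.64466658112804 0.06043791120431459
```

Call:
{"fn": "arm_command", "kwargs": {"steps": [40,0,0,0,0.4,40,0,0,0,0.5,40,0,0,0,0.5,40,0,0,0,0.5,40,0,0,0,0.5,40,0,0,0,0.5,40,0,0,0,0.5,40,0,0,0,0.5]}}

```text
time: 16.3
eef_pos: [0.5243, 0.1268, 0.0407]
tcp_rot: [0.765, 0.644, -0.002, -0.0]
contact_force: [-7.3, -2.8, 7.3]
opening: 0.517
finger_force: 93.2
```

Call:
{"fn": "arm_command", "kwargs": {"steps": [40,0,0,0,0.5,40,0,0,0,0.5,40,0,0,0,0.5,40,0,0,0,0.4,40,0,0,0,0.2,40,0,0,0,0,40,0,0,0,0]}}

```text
time: 16.88
eef_pos: [0.524, 0.1269, 0.0406]
tcp_rot: [0.828, 0.561, -0.002, -0.001]
contact_force: [-7.3, -2.2, 7.9]
opening: 0.513
finger_force: 93.5
```

Run:
```python
from h import *
s=ctrl.get_state(); print(s['contact_force'],s['wrist_torque'],s['finger_force'])
plan([.5247,.1272,.0407],np.radians(67.8))
t,im=snap('top','t10.png'); 
for lo,hi in(((0,130,60),(8,255,255)),((40,100,40),(85,255,255))):
  for b in blobs(im,lo,hi):
    if b[1][0]<290: P=ray(t,b[1],.062)[0]; A=np.array([.5247,.1278]); d=P[:2]-A; print(b[0],b[1],P,np.degrees(np.arctan2(d[1],d[0])),np.hypot(*d))
```

```text
[-7.25725209 -2.16407099  7.90911823] [-0.2977893   1.13128943 -0.00841241] 93.4729816345498
yawx 68.31 tcp [0.524  0.1269 0.0406]
units now [ 0.02  0.02 -0.  ]
spin units 0.09 units after spin [ 0.02  0.02 -0.  ]
50 [228.9 211.9] [0.54689823 0.07554694 0.062     ] -66.98316768501176 0.056772740207342125
161 [247.8 238.4] [0.48403163 0.02839688 0.062     ] -112.25072764731962 0.10740063824375858
```

The lever points at −112.25°, on the green mark. Releasing and retreating upwards.

Call:
{"fn": "arm_command", "kwargs": {"steps": [58,0,0,0,0,64,0,0,0,0,72,0,0,0,0,78,0,0,0,0,80,0,0,0,0,80,0,0,0,0,80,0,0,0,0]}}

```text
time: 17.52
eef_pos: [0.5254, 0.1272, 0.04]
tcp_rot: [0.828, 0.561, 0.0, 0.0]
contact_force: [-0.1, 0.4, -0.1]
opening: 0.798
finger_force: 0.0
```

Call:
{"fn": "arm_command", "kwargs": {"steps": [80,0,0,-0.2,0,80,0,0,-0.6,0,80,0,0,-1,0,80,0,0,-1,0,80,0,0,-1,0,80,0,0,-1,0,80,0,0,-0.5,0,80,0,0,-0.2,0]}}

```text
time: 18.18
eef_pos: [0.5268, 0.1273, 0.1808]
tcp_rot: [0.828, 0.561, 0.002, 0.001]
contact_force: [0.4, -1.0, -0.0]
opening: 0.804
finger_force: 0.0
```

Run:
```python
from h import *
s=ctrl.get_state(); print(s['contact_force'],s['finger_force'],s['eef_pos'],s['opening'],s['time'])
t,im=snap('top','t11.png'); d,b=snap('side','s11.png'); c,w=snap('wrist','w11.png')
for n,cc,i in(('top',t,im),('side',d,b),('wrist',c,w)):
 for lo,hi in(((0,130,60),(8,255,255)),((40,100,40),(85,255,255))):
  for q in blobs(i,lo,hi):
    P=ray(cc,q[1],.062)[0]; A=np.array([.5247,.1278]); e=P[:2]-A; 
    if np.hypot(*e)<.16: print(n,q[0],q[1],P,np.degrees(np.arctan2(e[1],e[0])),np.hypot(*e))
s=cv2.resize(b[190:310,220:340],(300,300)); o=np.hstack([w[:300,80:500],s]); cv2.imwrite('pics/c11.png',o[:,:,::-1])
```

```text
[ 0.42055062 -1.03174176 -0.03631939] 0.0 [0.5268486  0.12733516 0.18078737] 0.80393889884646 18.1833
top 46 [229.4 211.7] [0.5474084 0.0743592 0.062    ] -66.97808272120106 0.05806539531145321
top 162 [248.1 238. ] [0.48500349 0.02770218 0.062     ] -111.63214911207827 0.10768187699645278
side 111 [299.7 235.1] [0.48183735 0.02948044 0.062     ] -113.55491339037872 0.1072564319149315
side 19 [284.1 255.7] [0.47890544 0.10742627 0.062     ] -156.0160062831904 0.05012215712618135
wrist 383 [329.3 226.2] [0.55317205 0.09422958 0.062     ] -49.6977575931679 0.04401852356363158
wrist 60 [280.4 289.7] [0.49630172 0.05606122 0.062     ] -111.59647198575914 0.07715514031007165
wrist 1014 [280.3 322.3] [0.48444571 0.0266587  0.062     ] -111.70258200519353 0.10885757032758965
```

View pics/c11.png

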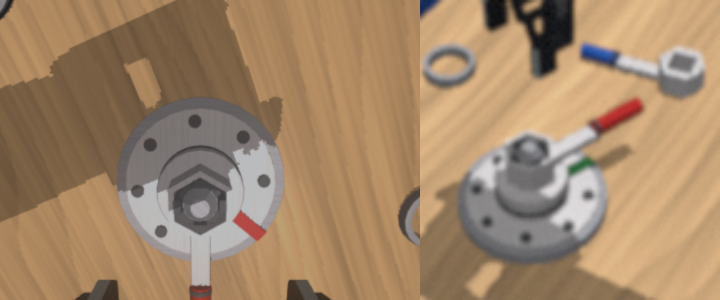

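The lever sits home on the spindle at about −112°, directly over the green mark. The gripper is clear and nothing else was disturbed.

```bash
python3 -c "
from plant import ctrl
print(ctrl.sign_off())"
```

```text
the job is handed in; nothing more can be done
None
```

The red lever is fitted fully home on the spindle, swung clockwise to the green mark (within about 2°) and released; nothing else was disturbed and the job is handed in at about 18 s.

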